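Open the bar clamp on a glued sleeve

TASK

The glue on the printed sleeve has set: open the bar clamp. With your fingertips press the release lever down by its thumb plate and, keeping it down, push the sliding jaw all the way back along the bar to the end block, then let go so that the lever springs up again. The sleeve stays lying in its cradle, and the things beside the clamp stay where they are; nothing is picked up.

Things in the scene. Friction and masses are not known exactly. Their poses are not given: they have to be found in the camera images.
- clamp: bar clamp on a wooden board 290x96x18 mm, immovable; origin on the desk under the board's middle, x along the bar in the opening direction (fixed jaw to end block), y left, z up; all its parts are centred on y 0. Grey fixed jaw: face at x -110, 52 wide, top z 97. Toothed steel bar, tooth tips z 38. Low grey end block x 113 to 131, top z 36
- jaw (a joint): place of the grey sliding jaw on the bar, m: 0 closed, 0.080 fully back at the end block (opening positive, along the clamp's x). Starts locked at 0.005 or 0.010; the ratchet stops any opening until the lever is down. Then the sprung pad sends it back up to 8 mm, and it slides with about 2 N. When the lever is up again the pawl draws it on into the next notch (every 5 mm) and keeps it
- release (a joint): angle of the steel release lever on the jaw, rad: 0 up (locked), 0.26 down at its stop; the pawl is clear of the teeth from about 0.16. Spring return: 4.5 N on the thumb plate to start it, 9 N fully down, about 1 N more while the clamp is loaded. Its pin lies across the bar at z 32 mm, 47 mm from point thumb_plate toward the fixed jaw
- thumb_plate (a point): centre of the upper face of the lever's rubber-topped thumb plate (44 mm along the bar, 36 across), z 61 mm when up; moves with the jaw. Fully pressed it goes 12 mm down and 6 mm in the opening direction and slopes down 15 degrees that way. 22 mm from it in the opening direction is a turned-up lip, 36 wide, 12 high, to push on. Free air within 60 mm
- jaw_top (a point): middle of the top edge of the sliding jaw's upright plate (14 thick, 52 wide, top z 97 mm), 86 mm from point thumb_plate toward the fixed jaw. A round sprung pad on its front (34 diameter, 12 mm travel, up to 7 N) bears on the sleeve
- cradle (a point): fixed point of the clamp where the sleeve's axis meets the fixed jaw's face, z 70 mm; a wooden V-cradle beside it carries the sleeve's tube
- sleeve: printed blue-grey flanged sleeve, 69 mm long, flanges 54 and 48 in diameter, tube 36, about 60 g, loose, lying along the bar in the cradle between the jaws; origin at the centre of its larger end face, which rests on the fixed jaw; z along its axis in the opening direction. Stays there
- rook: bystander: white printed chess rook, 74 mm in diameter, 67 high, standing to the right of the clamp; origin under its centre; leave alone
- cutter: bystander: flush cutter with red handles, 66x151x20 mm, lying to the left of the clamp; origin under its centre; leave alone
- sanding_block: bystander: small black sanding block, 22x48x16 mm, lying to the right of the clamp; origin under its centre; leave alone

How it is judged:
By the outcome, as a careful person would: the job done as asked, in the order asked, and still so for the second after the job is handed in, with the robot touching nothing.
It also fails if it takes over 35 s, if anything falls off the work surface, if the arm or the gripper's body presses on something with over 40 N, if the wrist force passes 120 N, or if a joint passes its speed limit or range.

ROBOT

A 6-joint arm with a two-finger parallel gripper is mounted at the origin on a cart in front of the work surface, level with it; the furniture and walls round the work are solid. World frame = base frame: x ahead of the robot, y to its left, z up, the work surface at z = 0. Lengths are in m, angles in rad, forces in N, time in s.
With the tool pointing down it reaches from about 0.3 to 0.875 m from the base axis. Payload 6.4 kg.
Tool frame: the origin (TCP) lies at the very end of the fingers, on their centre line; the grasp point (between the pads) lies 19 mm behind it; z points along the fingers, y is the line along which they close (so a half turn about z gives the same grasp; the last joint's range is limited). The gripper opens to 85 mm and grips with 20 to 120 N. Pads are 22 mm wide; open, the fingers measure 114 mm over their backs; the gripper's body (76 mm by 85 mm) begins 54 mm behind the grasp point. The pads swing forward as they close: fully open they stand 13 mm farther back than shut.
Start: joints at [-1.444, 0.181, 1.607, -0, 1.354, -0.206], TCP at [0.188, -0.543, 0.231] pointing down, gripper open.
Joint ranges: [-2.99, 2.99], [-0.89, 2.07], [0.3, 2.58], [-1.14, 4.28], [0, 2.63], [-3.12, 3.12]. Speed limits (rad/s): [2.57, 2.57, 3.01, 3.14, 3.14, 3.14].

INTERFACE

Orientations are given as a unit quaternion [w, x, y, z].
In Python, from bench import ctrl gives the robot as it stands.
- The arm moves only by the tool drive_effector, called as name(argument=value, ...), one argument or row to a line, values as JSON. Schema: {"type":"object","properties":{"ticks":{"type":"array","items":{"type":"array","items":{"type":"number"},"minItems":7,"maxItems":7},"minItems":1,"maxItems":10},"only":{"type":"string"},"quiet":{"type":"boolean"},"lines":{"type":"string"}},"required":["ticks"],"additionalProperties":false}. ticks is a list of rows, 1 to 10 of them, each of 7 numbers: dx, dy, dz in a scale on which 1.0 is 0.8 m, then a rotation vector rx, ry, rz in normalised numbers (1 is 2 rad), then the opening from 0.0 (shut) to 1.0 (fully open); each row is the pose to reach, as a shift and turn from the pose commanded when the call began, along the tool's axes at that moment; what a row does not reach only later rows make up. A row lasts 1/8 s, in which the tool goes at most 0.0625 m and 0.188 rad, less where a joint would pass 70% of its speed; a pose out of reach is approached as far as the arm can. The fingers move at their own pace and stop on an object; the grip force is fixed at half the most. Time passes only in rows, so rows that do not move let the fingers close. The tool returns the time, the measured TCP pose, the force, the opening and the grip force at its end. only (a regular expression) keeps the lines of the reply that match it, lines (a string "A,B") keeps lines A to B, and quiet returns only ok. No shift or turn number may pass 1 either way. Input that does not fit is refused with a message, and nothing moves.
- ctrl.get_obs(): the state, without advancing time (a new reading comes with each control period).
- ctrl.camera(name): name is "scene" or "top" or "wrist"; returns the picture (384x512x3 uint8, blue, green, red); there is no depth.
- ctrl.camera_params(name): a dict with "fovy" (degrees; the focal length in pixels is half the picture's height over the tangent of half this angle, whatever the lens; pixels are square), "cx", "cy" (the principal point, pixels), "view" (4x4, takes a point from world to camera coordinates). Camera axes: x right, y up, looking along -z (the intrinsics and any distortion apply to the point x, -y, -z); pixel columns grow to the right and rows downward; lengths in m; the calibration is good to about 2 mm. A picture is of the moment at which its call begins: read the wrist's pose just before it. camera_params takes no time and is no camera call; for the wrist camera it gives the pose at the moment of the call.
- ctrl.hand_in(): hands the job in; it is judged then, once.
The state is a dict: "time_s": time; "q": joint angles; "dq": joint speeds; "joint_efforts": joint torques, N m; "eef_pos": TCP position; "eef_rot": TCP orientation; "wrist_force": force on the tool from outside, world axes, zero at the start; "torque": the same for the moment, N m; "opening": opening from 0.0 (shut) to 1.0 (fully open); "grasp_force": force on a finger pad.
Only numpy, scipy, OpenCV 4.12 (cv2) and the standard library are available. Lean on these libraries where they do the work, as an engineer would, in place of code of your own. Each camera call takes 0.05 s, during which the arm holds its last target. There are 200 camera calls.

## Working session

There is one attempt and no reset: what is moved stays moved. The work goes in short steps, Python scripts to look and compute and a tool call to move; the robot and the scene stay as the last step left them, time stands still between calls to the robot, and variables do not carry over. Pictures are saved under pics/ and viewed, at most 10 in all, crops included, and the job is handed in when it is done.

```bash
ls; mkdir -p pics; python3 - <<'E'
from bench import ctrl
import cv2
for n in("scene","top"):
    im=ctrl.camera(n);cv2.imwrite(f"pics/{n}0.png",im);p=ctrl.camera_params(n);print(n,p)
o=ctrl.get_obs();print(o["time_s"],o["eef_pos"],o["eef_rot"],o["opening"])
E
```

```text
bench.py
pics
scene {'fovy': 47.21182412539731, 'cx': 256.2262832802448, 'cy': 188.71372373511448, 'view': array([[-0.86342   , -0.5043795 , -0.01035497,  0.53397013],
       [ 0.27800277, -0.49282546,  0.8245226 , -0.13379919],
       [-0.42097549,  0.7090306 ,  0.56573426, -0.81713557],
       [ 0.        ,  0.        ,  0.        ,  1.        ]])}
top {'fovy': 43.75351317127863, 'cx': 249.6985994692865, 'cy': 187.97540870419556, 'view': array([[-0.0289688 , -0.99924906, -0.02573167,  0.20550453],
       [ 0.98052335, -0.03340978,  0.19354004, -0.51120196],
       [-0.1942544 , -0.01962388,  0.98075488, -0.81700794],
       [ 0.        ,  0.        ,  0.        ,  1.        ]])}
0.1 [ 0.18778362 -0.54294567  0.23047264] [-7.91695295e-04  9.86191253e-01  1.65608528e-01  1.93532662e-05] 1.0006117969057369
```

View pics/scene0.png

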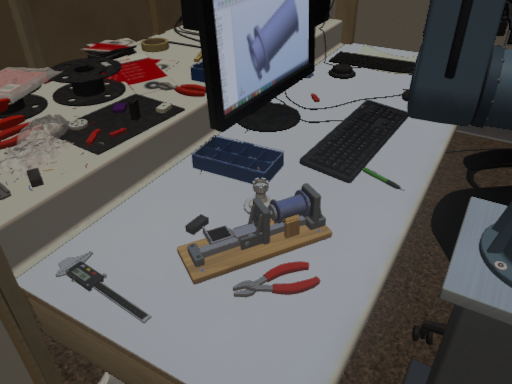

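View pics/top0.png

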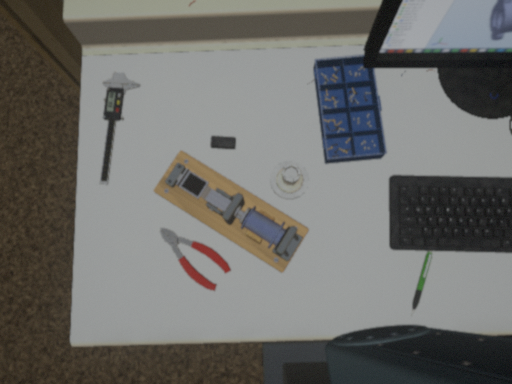

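The scene view shows the clamp with its fixed jaw at about (315,205) and end block at (197,255). In the top view the board corners are near (180,152), (307,228), (285,270) and (155,190), with the thumb plate near (193,184).

```bash
cat > h.py <<'E'
import numpy as np, cv2
def ray(p,u,v):
    f=192/np.tan(np.radians(p["fovy"]/2)); V=p["view"]; R=V[:3,:3]; 
    d=R.T@np.array([(u-p["cx"])/f,-(v-p["cy"])/f,-1]); return -R.T@V[:3,3],d
def onz(p,u,v,z):
    c,d=ray(p,u,v); return c+d*(z-c[2])/d[2]
def proj(p,X):
    f=192/np.tan(np.radians(p["fovy"]/2)); c=p["view"][:3,:3]@np.array(X)+p["view"][:3,3]
    return p["cx"]+f*c[0]/-c[2], p["cy"]-f*c[1]/-c[2]
E
python3 - <<'E'
from bench import ctrl
from h import *
im=cv2.imread("pics/top0.png");p=ctrl.camera_params("top")
hsv=cv2.cvtColor(im,cv2.COLOR_BGR2HSV)
m=cv2.inRange(hsv,(8,70,60),(25,255,255)); r=np.zeros_like(m); r[140:285,140:320]=255; m&=r
m=cv2.morphologyEx(m,cv2.MORPH_OPEN,np.ones((2,2)))
n,l,s,c=cv2.connectedComponentsWithStats(m); 
pts=np.argwhere(m>0)[:,::-1].astype(np.float32)
big=max(s[1:,4]);print(n,sorted(s[1:,4])[-4:])
w=np.array([onz(p,u,v,.018)[:2] for u,v in pts])
rc=cv2.minAreaRect((w*1000).astype(np.float32));print(rc); print(cv2.boxPoints(rc))
big=cv2.resize(im[140:285,140:320],None,fx=4,fy=4,interpolation=cv2.INTER_CUBIC);cv2.imwrite("pics/topc.png",big)
q=cv2.imread("pics/scene0.png")[165:280,165:345];cv2.imwrite("pics/scenec.png",cv2.resize(q,None,fx=4,fy=4,interpolation=cv2.INTER_CUBIC))
E
```

```text
2 [np.int32(4144)]
((482.6279296875, 226.7139892578125), (286.71417236328125, 93.56051635742188), 56.186771392822266)
[[363.98383  133.63751 ]
 [441.71918   81.572266]
 [601.27203  319.79047 ]
 [523.5367   371.8557  ]]
```

View pics/topc.png

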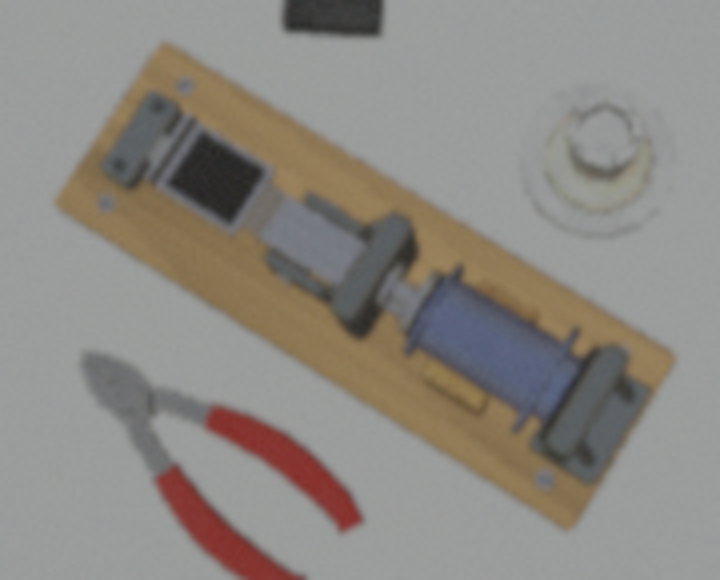

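View pics/scenec.png

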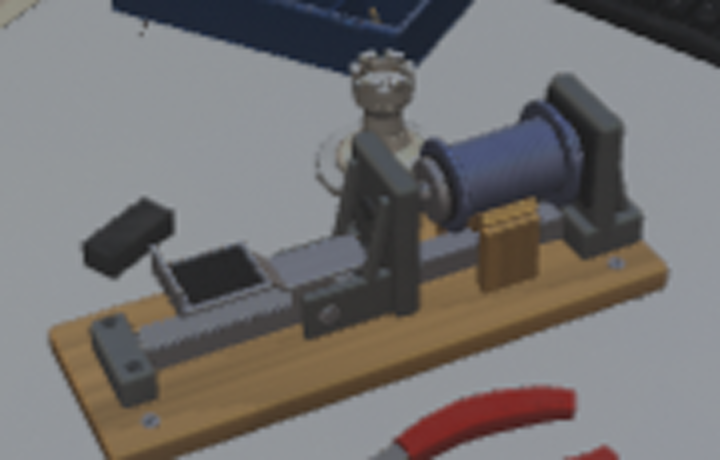

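The crops show the black rubber thumb pad at about (194,185) in top and (219,234) in scene, with the lip at its end-block side. The plate edges look clear of the end block.

```bash
cat >> h.py <<'E'
th=np.radians(56.19); C0=np.array([.4826,.2267,0]); Rc=np.array([[np.cos(th),-np.sin(th),0],[np.sin(th),np.cos(th),0],[0,0,1]])
def tocl(X): return Rc.T@(np.array(X)-C0)
E
python3 - <<'E'
from bench import ctrl
from h import *
from scipy.spatial.transform import Rotation as Ro
rs=[]
for n,(u,v) in dict(top=(194.2,185),scene=(219.2,234)).items():
    im=cv2.imread(f"pics/{n}0.png");p=ctrl.camera_params(n)
    m=(im.max(2)<60).astype(np.uint8);k,l,s,c=cv2.connectedComponentsWithStats(m)
    i=l[int(v),int(u)];u,v=c[i];print(n,i,s[i],c[i])
    X=onz(p,u,v,.061);print(X,tocl(X)*1000);rs.append(ray(p,u,v))
A=sum(np.eye(3)-np.outer(d,d)/(d@d) for c,d in rs);b=sum((np.eye(3)-np.outer(d,d)/(d@d))@c for c,d in rs)
X=np.linalg.solve(A,b);print("tri",X,tocl(X)*1000)
p=ctrl.camera_params("top")
for nm,u,v,z in [("jawtop",140+375/4,140+268/4,.097),("fixtop",140+590/4,140+402/4,.097),("end",140+142/4,140+140/4,.036),("monitor",370,60,.1)]:
    print(nm,onz(p,u,v,z),tocl(onz(p,u,v,z))*1000)
o=ctrl.get_obs();R=Ro.from_quat(np.roll(o["eef_rot"],-1)).as_matrix();print(R)
E
```

```text
top 169 [183 174  22  21 255] [193.58431373 184.05098039]
[0.52645303 0.290428   0.061     ] [77.3524012  -0.97607726 61.        ]
scene 81 [208 227  22  14 187] [218.46524064 233.30481283]
[0.52660044 0.2918347  0.061     ] [78.603229   -0.31581923 61.        ]
tri [0.52701135 0.29073769 0.0599117 ] [77.92038992 -1.26765401 59.91170312]
jawtop [0.47637463 0.21667621 0.097     ] [-11.79268499  -0.4050656   97.        ]
fixtop [0.41634166 0.12738548 0.097     ] [-119.38801037   -0.20941975   97.        ]
end [0.55018716 0.32776483 0.036     ] [1.21581736e+02 7.92624352e-02 3.60000000e+01]
monitor [ 0.73546326 -0.03504258  0.1       ] [ -76.77520732 -355.7450933   100.        ]
[[ 9.45147630e-01  3.26643394e-01 -2.24050941e-04]
 [ 3.26643333e-01 -9.45146377e-01  1.56793608e-03]
 [ 3.00395028e-04 -1.55511582e-03 -9.99998746e-01]]
```

The rows are not in the units I measure in: shifts go in shares of 0.8 m and turns go in shares of 2 rad. I convert before sending: -0.6815 m is -0.8519, 0.598 m is 0.7475, -0.648 rad is -0.324.

drive_effector(
  ticks=[
    [0.7475, -0.8519, 0, 0, 0, -0.324, 0],
    [0.7475, -0.8519, 0, 0, 0, -0.324, 0],
    [0.7475, -0.8519, 0, 0, 0, -0.324, 0],
    [0.7475, -0.8519, 0, 0, 0, -0.324, 0],
    [0.7475, -0.8519, 0, 0, 0, -0.324, 0],
    [0.7475, -0.8519, 0, 0, 0, -0.324, 0],
    [0.7475, -0.8519, 0, 0, 0, -0.324, 0],
    [0.7475, -0.8519, 0, 0, 0, -0.324, 0],
    [0.7475, -0.8519, 0, 0, 0, -0.324, 0],
    [0.7475, -0.8519, 0, 0, 0, -0.324, 0],
  ],
)

```text
time_s: 1.35
eef_pos: [0.4243, 0.0373, 0.2314]
eef_rot: [0.0, 0.882, 0.471, 0.0]
wrist_force: [1.1, -0.1, 0.4]
opening: -0.0
grasp_force: 0.0
```

```bash
cat > st.py <<'E'
from bench import ctrl
from h import *
from scipy.spatial.transform import Rotation as Ro
o=ctrl.get_obs();R=Ro.from_quat(np.roll(o["eef_rot"],-1)).as_matrix()
print("t",round(o["time_s"],2),"pos",o["eef_pos"],"clamp mm",(tocl(o["eef_pos"])*1000).round(1),"F clamp",(Rc.T@o["wrist_force"]).round(1),"op",round(o["opening"],2))
print("tool in clamp axes\n",(Rc.T@R).round(3))
def want(c): # clamp mm -> tool shift
    return (R.T@(Rc@(np.array(c)/1000)+C0-o["eef_pos"])).round(4)
E
python3 -c "
from st import *
print(want([85,-0.8,110]))"
```

```text
t 1.35 pos [0.42432819 0.03733803 0.23138805] clamp mm [-189.8  -57.   231.4] F clamp [ 0.6 -1.   0.4] op -0.0
tool in clamp axes
 [[ 1.     0.     0.   ]
 [ 0.    -1.    -0.001]
 [ 0.     0.001 -1.   ]]
[ 0.2748 -0.0562  0.1214]
```

To row units: 0.2748 m is 0.3435, 0.121 m is 0.1513.

drive_effector(
  ticks=[
    [0.3435, -0.07, 0.0375, 0, 0, 0, 0],
    [0.3435, -0.07, 0.1, 0, 0, 0, 0],
    [0.3435, -0.07, 0.125, 0, 0, 0, 0],
    [0.3435, -0.07, 0.1513, 0, 0, 0, 0],
    [0.3435, -0.07, 0.1513, 0, 0, 0, 0],
    [0.3435, -0.07, 0.1513, 0, 0, 0, 0],
    [0.3435, -0.07, 0.1513, 0, 0, 0, 0],
    [0.3435, -0.07, 0.1513, 0, 0, 0, 0],
  ],
)

```text
time_s: 2.35
eef_pos: [0.5312, 0.294, 0.1121]
eef_rot: [0.0, 0.882, 0.471, 0.001]
wrist_force: [0.5, 0.8, -0.3]
opening: -0.001
grasp_force: 0.0
```

```bash
python3 -c "
from st import *
print(want([85,-0.8,110]))
cv2.imwrite('pics/s1.png',cv2.resize(ctrl.camera('scene')[130:290,165:345],None,fx=3.5,fy=3.5,interpolation=cv2.INTER_CUBIC))"
```

```text
t 2.35 pos [0.5311776  0.29400374 0.11212257] clamp mm [ 83.   -2.9 112.1] F clamp [ 1.   0.  -0.3] op -0.0
tool in clamp axes
 [[ 1.    -0.001  0.002]
 [-0.001 -1.    -0.002]
 [ 0.002  0.002 -1.   ]]
[ 0.002  -0.0021  0.0021]
```

View pics/s1.png

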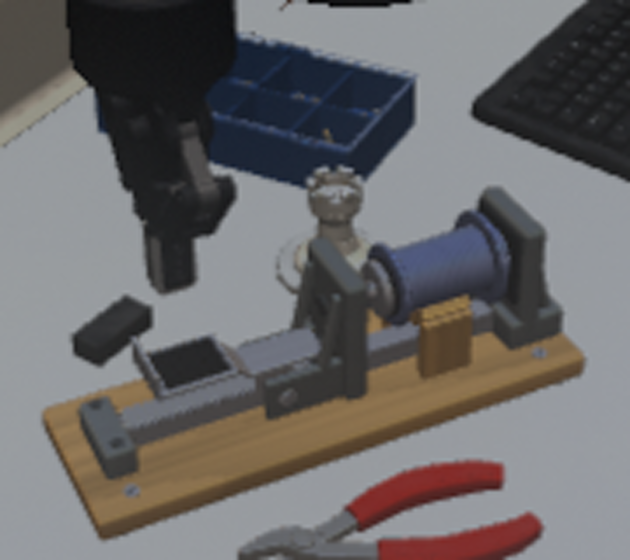

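The shut fingertips hang over the thumb plate (tips at crop (170,285), plate at (190,365)). Nothing has been disturbed, so I'm going down.

To row units: 0.053 m is 0.0663, 0.05 m is 0.0625.

drive_effector(
  ticks=[
    [0.0013, -0.0025, 0.0375, 0, 0, 0, 0],
    [0.0013, -0.0025, 0.0575, 0, 0, 0, 0],
    [0.0013, -0.0025, 0.0625, 0, 0, 0, 0],
    [0.0013, -0.0025, 0.0663, 0, 0, 0, 0],
    [0.0013, -0.0025, 0.0663, 0, 0, 0, 0],
  ],
)

```text
time_s: 3.02
eef_pos: [0.5297, 0.2968, 0.0585]
eef_rot: [0.0, 0.882, 0.471, 0.001]
wrist_force: [-1.5, -1.3, 4.5]
opening: -0.0
grasp_force: 1.8
```

```bash
python3 -c "
from st import *
"
```

```text
t 3.02 pos [0.52972372 0.29678113 0.058461  ] clamp mm [84.5 -0.2 58.5] F clamp [-1.9  0.5  4.5] op -0.0
tool in clamp axes
 [[ 1.     0.     0.001]
 [ 0.    -1.    -0.001]
 [ 0.001  0.001 -1.   ]]
```

drive_effector(
  ticks=[
    [0.0025, 0, 0.005, 0, 0, 0, 0],
    [0.005, 0, 0.01, 0, 0, 0, 0],
    [0.0075, 0, 0.0138, 0, 0, 0, 0],
    [0.0075, 0, 0.015, 0, 0, 0, 0],
  ],
)

```text
time_s: 3.52
eef_pos: [0.534, 0.3025, 0.0473]
eef_rot: [0.0, 0.882, 0.471, 0.002]
wrist_force: [-3.5, 0.5, 11.1]
opening: -0.002
grasp_force: 5.6
```

```bash
python3 -c "
from st import *
cv2.imwrite('pics/s2.png',cv2.resize(ctrl.camera('scene')[130:290,165:345],None,fx=3.5,fy=3.5,interpolation=cv2.INTER_CUBIC))"
```

```text
t 3.52 pos [0.53400936 0.30248958 0.04731918] clamp mm [91.6 -0.5 47.3] F clamp [-1.5  3.1 11.1] op -0.0
tool in clamp axes
 [[ 1.     0.     0.003]
 [ 0.    -1.    -0.002]
 [ 0.003  0.002 -1.   ]]
```

View pics/s2.png

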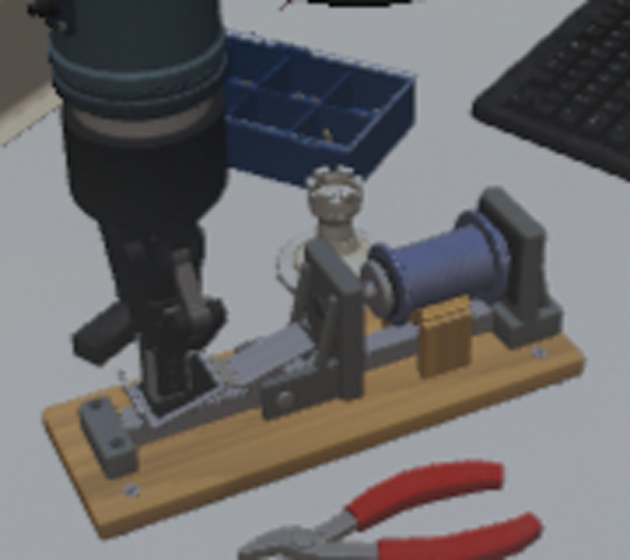

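The lever is down (plate tilted at crop (180,400)), with 11 N on the fingertips. Next I push along the bar.

To row units: 0.045 m is 0.0563, 0.01 m is 0.0125.

drive_effector(
  ticks=[
    [0.0063, 0, 0.0013, 0, 0, 0, 0],
    [0.0125, 0, 0.0013, 0, 0, 0, 0],
    [0.0188, 0, 0.0013, 0, 0, 0, 0],
    [0.0263, 0, 0.0013, 0, 0, 0, 0],
    [0.0338, 0, 0.0013, 0, 0, 0, 0],
    [0.0413, 0, 0.0013, 0, 0, 0, 0],
    [0.0488, 0, 0.0013, 0, 0, 0, 0],
    [0.0563, 0, 0.0013, 0, 0, 0, 0],
    [0.0563, 0, 0.0013, 0, 0, 0, 0],
  ],
)

```text
time_s: 4.7
eef_pos: [0.5598, 0.3408, 0.0474]
eef_rot: [-0.0, 0.882, 0.471, 0.003]
wrist_force: [-2.4, 2.6, 12.1]
opening: -0.0
grasp_force: 5.3
```

```bash
python3 -c "
from st import *
cv2.imwrite('pics/s3.png',cv2.resize(ctrl.camera('scene')[130:290,165:345],None,fx=3.5,fy=3.5,interpolation=cv2.INTER_CUBIC))"
```

```text
t 4.7 pos [0.55979541 0.34083639 0.04742311] clamp mm [137.8  -0.6  47.4] F clamp [ 0.8  3.4 12.1] op -0.0
tool in clamp axes
 [[ 1.     0.     0.005]
 [ 0.    -1.    -0.002]
 [ 0.005  0.002 -1.   ]]
```

View pics/s3.png

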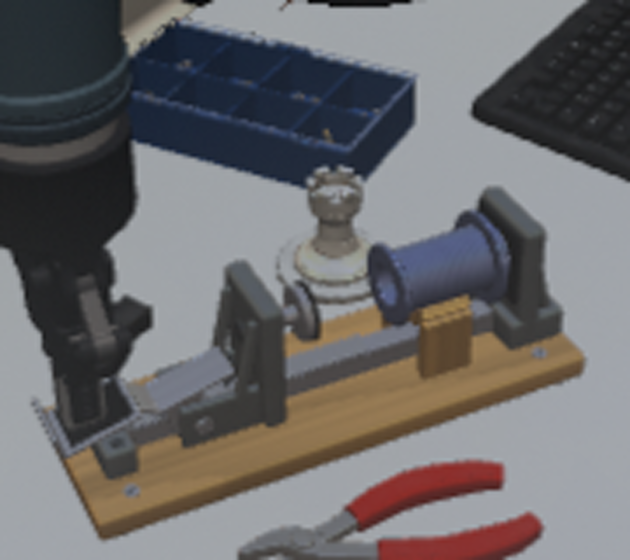

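The jaw has moved well along the bar, with its plate at crop (255,340), and the sleeve is still in its cradle. Continuing to the end stop.

To row units: 0.024 m is 0.03, 0.021 m is 0.0263.

drive_effector(
  ticks=[
    [0.0075, 0, 0, 0, 0, 0, 0],
    [0.015, 0, 0, 0, 0, 0, 0],
    [0.0213, 0, 0, 0, 0, 0, 0],
    [0.0263, 0, 0, 0, 0, 0, 0],
    [0.03, 0, 0, 0, 0, 0, 0],
    [0.03, 0, 0, 0, 0, 0, 0],
  ],
)

```text
time_s: 5.5
eef_pos: [0.5729, 0.3599, 0.047]
eef_rot: [0.0, 0.882, 0.471, 0.002]
wrist_force: [-1.7, -0.8, 9.4]
opening: 0.002
grasp_force: 4.3
```

```bash
python3 -c "
from st import *
"
```

```text
t 5.5 pos [0.57286731 0.35989849 0.04702412] clamp mm [160.9  -0.9  47. ] F clamp [-1.6  1.   9.4] op 0.0
tool in clamp axes
 [[ 1.     0.     0.004]
 [ 0.    -1.    -0.003]
 [ 0.004  0.003 -1.   ]]
```

To row units: 0.008 m is 0.01, 0.006 m is 0.0075.

drive_effector(
  ticks=[
    [0.0038, 0, 0, 0, 0, 0, 0],
    [0.0075, 0, 0, 0, 0, 0, 0],
    [0.01, 0, 0, 0, 0, 0, 0],
    [0.01, 0, 0, 0, 0, 0, 0],
  ],
)

```text
time_s: 6.0
eef_pos: [0.5755, 0.3637, 0.0457]
eef_rot: [0.001, 0.882, 0.471, -0.001]
wrist_force: [-6.7, -10.1, 11.0]
opening: -0.003
grasp_force: 9.1
```

```bash
python3 -c "
from st import *
cv2.imwrite('pics/s4.png',cv2.resize(ctrl.camera('scene')[130:290,165:345],None,fx=3.5,fy=3.5,interpolation=cv2.INTER_CUBIC))"
```

```text
t 6.0 pos [0.57546781 0.36366316 0.04569113] clamp mm [165.5  -1.   45.7] F clamp [-12.1  -0.1  11. ] op -0.0
tool in clamp axes
 [[ 1.     0.    -0.004]
 [ 0.    -1.    -0.001]
 [-0.004  0.001 -1.   ]]
```

View pics/s4.png

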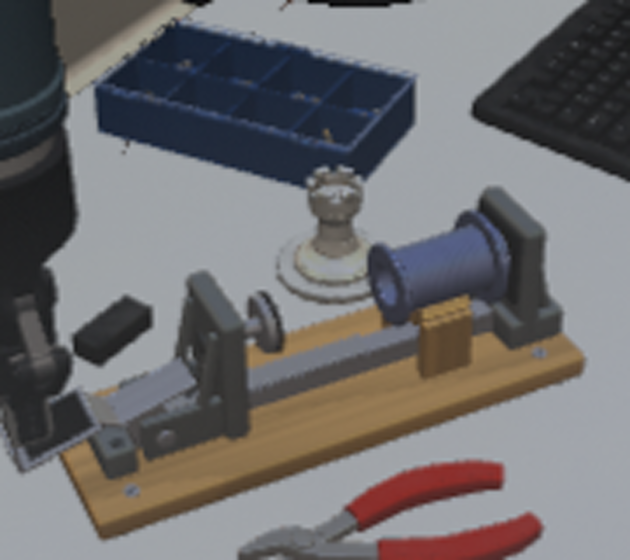

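The jaw body now butts against the end block (crop (135,440)) and the push stalls at 12 N. I'll ease off and lift, following the lever's arc.

To row units: -0.12 m is -0.15, -0.08 m is -0.1.

drive_effector(
  ticks=[
    [-0.0025, 0, 0, 0, 0, 0, 0],
    [-0.005, 0, -0.005, 0, 0, 0, 0],
    [-0.0088, 0, -0.0125, 0, 0, 0, 0],
    [-0.0113, 0, -0.0225, 0, 0, 0, 0],
    [-0.0113, 0, -0.05, 0, 0, 0, 0],
    [-0.0113, 0, -0.1, 0, 0, 0, 0],
    [-0.0113, 0, -0.15, 0, 0, 0, 0],
    [-0.0113, 0, -0.15, 0, 0, 0, 0],
  ],
)

```text
time_s: 7.05
eef_pos: [0.5731, 0.3597, 0.1704]
eef_rot: [0.0, 0.882, 0.471, 0.005]
wrist_force: [0.2, 0.2, 0.5]
opening: -0.003
grasp_force: 0.0
```

```bash
python3 -c "
from st import *
im=ctrl.camera('scene');cv2.imwrite('pics/scene5.png',im)
cv2.imwrite('pics/s5.png',cv2.resize(im[130:290,140:345],None,fx=3.5,fy=3.5,interpolation=cv2.INTER_CUBIC))"
```

```text
t 7.05 pos [0.57305247 0.35967156 0.1703751 ] clamp mm [160.8  -1.2 170.4] F clamp [ 0.3 -0.1  0.5] op -0.0
tool in clamp axes
 [[ 1.     0.     0.008]
 [ 0.    -1.    -0.005]
 [ 0.008  0.005 -1.   ]]
```

View pics/s5.png

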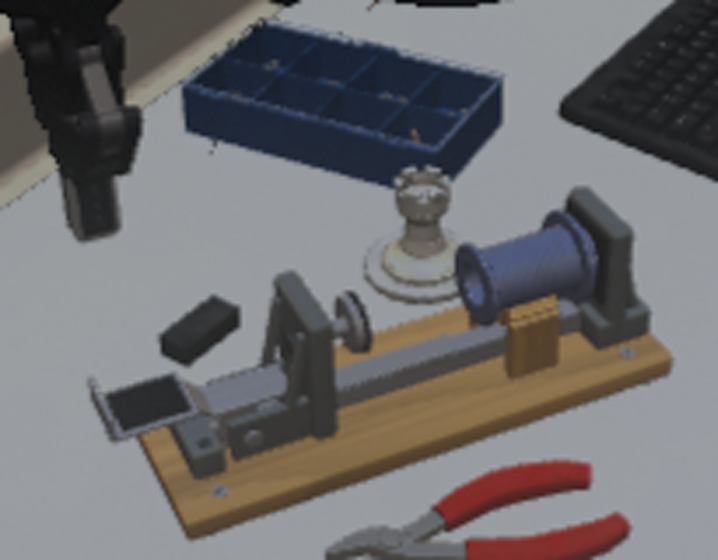

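The lever is up again and level, the jaw is at the end block, and the sleeve, rook and sanding block look unmoved. I'll do one numeric check of the jaw's travel.

```bash
python3 - <<'E'
from st import *
im=cv2.imread("pics/scene5.png");p=ctrl.camera_params("scene")
m=(im.max(2)<60).astype(np.uint8);k,l,s,c=cv2.connectedComponentsWithStats(m)
i=l[130+int(402/3.5),140+int(150/3.5)];print(s[i],c[i],tocl(onz(p,*c[i],.061))*1000)
a=cv2.imread("pics/scene0.png")
for x in("s4","s5"):
    pass
# jaw top right-face edge: row profile of s4 vs s5 around jaw plate
g4=cv2.imread("pics/s4.png")[270:440,180:250];g5=cv2.imread("pics/s5.png")[260:450,250:360]
r=cv2.minMaxLoc(cv2.matchTemplate(g5,g4,cv2.TM_CCOEFF_NORMED));print(r[1],"shift px",(r[3][0]+250-180-87.5)/3.5,(r[3][1]-10)/3.5)
d=np.abs(im.astype(int)-a).max(2)>40
for n,(x0,y0,x1,y1) in dict(sleeve=(272,192,312,222),cutter=(230,260,325,300),block=(184,213,210,235)).items(): print(n,d[y0:y1,x0:x1].sum())
E
```

```text
t 7.1 pos [0.571678   0.35903502 0.16760192] clamp mm [159.5  -0.4 167.6] F clamp [-1.6  0.5 -0.5] op 0.0
tool in clamp axes
 [[ 1.     0.     0.004]
 [ 0.    -1.    -0.003]
 [ 0.004  0.003 -1.   ]]
[171 238  23  15 204] [181.83823529 244.80392157] [147.91505812  -0.19912865  61.        ]
0.9742456674575806 shift px 0.14285714285714285 0.0
sleeve 29
cutter 0
block 36
```

```bash
python3 -c "
from bench import ctrl
print(ctrl.hand_in())"
```

```text
the job is handed in; nothing more can be done
None
```

The clamp is open and the job is handed in at about 7 s of the 35 s limit: the jaw is fully back against the end block, the lever has sprung up, the sleeve is still in its cradle, and in the last picture the bystanders look where they were.

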